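# Open the pressure cap of the dust-suppression water tank

## Task

The water tank on the bench has to be refilled, so take off its pressure cap the safe way: turn it anticlockwise (seen from above) as far as the first stop without pushing it down, leave it at that stop for about two seconds to let the pressure off, then press it down, turn it on past the stop until it comes free, and lift it off. Set the cap down right way up, grip bar on top, in the flat metal tray, without dropping it, and let go of it. Do not knock the two modelled figures about.

Things in the scene. Friction and masses are not known exactly. Their poses are not given: they have to be found in the camera images.
- tank: Grey round steel pressure tank, upright, bolted to the bench: 180 mm across (foot ring 196), filler neck in the middle of its top. Origin on its axis at bench level, z up. Dial gauge (at -x) and small valves on its shoulder end below 200 mm; a tap sticks out 145 mm along -x, handles 115 mm along +y and -y. At the first stop the cap's x axis lies along the tank's: its bar in line with gauge and tap.
- neck_top (a point): Middle of the neck's top, 196 mm above the bench, z up. Flange 63 mm across with two notches for the cap's tabs. Relative yaw below means the cap's yaw minus this frame's (the tank's) yaw. The tabs are held under the flange up to relative yaw 0.62; from 0.62 to 0.82 (second, final stop; aim at 0.70) they stand in the notches and the cap can rise.
- cap: Steel pressure cap on the neck, 0.2 kg. Disc 76 mm across, 7 mm thick, 15 mm skirt below; on top an upright grip bar along its x: 64 long, 13 thick, 24 high. Origin on the axis at the disc's underside, 203 mm above the bench when locked; z up. Starts tight at relative yaw -0.65 to -0.42; turned anticlockwise seen from above (yaw grows) it meets the hard first stop at 0 (play 0.08 rad).
- seal (a joint): Sprung rubber seal under the cap (m): 0 locked, grows as the cap is pressed down, -0.005 when free. Pressing takes about 6 N to start and 0.9 N per mm more; down 4.5 mm or more (bottoms at 7 mm, 13 N) the cap passes under the first stop, and must be kept down until the notches. There the spring lifts it 5 mm; 25 mm up it is clear of the neck. Turning takes up to 0.15 N m; sideways play 2 mm.
- cap_bar_top (a point): Middle of the top edge of the cap's grip bar, 31 mm above the cap's origin, 24 mm above the disc's top. The seal's underside lies 24 mm below the cap's origin when free, so off the tank the cap stands on it with this point 55 mm above the floor it stands on.
- cap_bar_end (a point): Point on the top edge of the grip bar, 30 mm from its middle along the cap's +x.
- tray: Flat open rectangular tray of bare metal, 220 mm (its x) by 170 mm (its y), walls 22 mm high and 3 mm thick, floor 3 mm thick; loose, 0.7 kg. Origin at the centre of its underside, z up.
- figure_a: Standing terracotta figure with a brimmed hat, 170 mm tall, on a round foot 64 mm across; loose. Origin at the centre of its underside.
- figure_b: Standing white plaster figure, 150 mm tall, on a round foot 64 mm across; loose. Origin at the centre of its underside.
Not all that is in view belongs to the job. Of the things shaped like the cap, the steel one is meant.

How it is judged:
On the way, in this order (a step that is already met when the one before it is completed fails the run):
1. the cap is turned to the first stop, not pushed down, and left there for a second (y of cap_bar_end in the frame of tank between -0.006 and 0.006 m and x of cap_bar_end in the frame of tank above 0.02 m and horizontal distance between cap and tank below 0.01 m and z of cap in the frame of tank above 0.2005 m), for 1 s.
2. the cap is pressed down at the first stop, so that it can pass (y of cap_bar_end in the frame of tank between -0.006 and 0.012 m and x of cap_bar_end in the frame of tank above 0.02 m and horizontal distance between cap and tank below 0.01 m and z of cap in the frame of tank below 0.2005 m), for 0.04 s.
3. the cap is turned past the stop until its tabs stand in the notches, and comes up free (y of cap_bar_end in the frame of tank above 0.012 m and z of cap in the frame of tank above 0.2055 m and horizontal distance between cap and tank below 0.01 m), for 0.02 s.
At the end, for the whole second after the job is handed in: The cap rests within the tray's walls, right way up (within 0.2 rad), its origin less than 34 mm above the tray's underside (that is, on the tray's floor, not on the rim), at rest; the tray lies flat on the bench (x of cap in the frame of tray between -0.095 and 0.095 m and y of cap in the frame of tray between -0.07 and 0.07 m and z of cap in the frame of tray below 0.034 m and angle between cap's own z axis and vertical below 0.2 rad and angle between tray's own z axis and vertical below 0.1 rad and height (world z) of tray below 0.01 m and linear speed of cap below 0.03 m/s); the robot touches nothing.
It fails at once if the figure a is shoved more than 30 mm or tipped over (distance of figure_a from where it was at the start of the episode above 0.03 m or angle between figure_a's own z axis and vertical above 0.4 rad).
It fails at once if the figure b is shoved more than 30 mm or tipped over (distance of figure_b from where it was at the start of the episode above 0.03 m or angle between figure_b's own z axis and vertical above 0.4 rad).
It fails at once if off the tank, the cap is dropped from more than about 30 mm (out of the fingers and faster than 0.8 m/s) (horizontal distance between cap and tank above 0.06 m and contact force between cap and the fingers below 0.1 N and linear speed of cap above 0.8 m/s).
It also fails if it takes over 51 s, if anything falls off the work surface, if the arm or the gripper's body presses on something with over 40 N, if the wrist force passes 120 N, or if a joint passes its speed limit or range.

## Robot

A 6-joint arm with a two-finger parallel gripper is mounted at the origin on the work surface. World frame = base frame: x ahead of the robot, y to its left, z up, the work surface at z = 0. Lengths are in m, angles in rad, forces in N, time in s.
With the tool pointing down it reaches from about 0.325 to 0.775 m from the base axis. Payload 5.5 kg.
Tool frame: the origin (TCP) lies midway between the tips of the shut fingers; the grasp point (between the pads) lies 19 mm behind it; z points along the fingers, y is the line along which they close (so a half turn about z gives the same grasp; the last joint's range is limited). The gripper opens to 88 mm and grips with 3 to 60 N. Pads are 20 mm wide; open, the fingers measure 115 mm over their backs; the gripper's body (75 mm by 178 mm) begins 61 mm behind the grasp point.
Start: joints at [-1.249, 0.091, 1.231, -0, 1.82, -0.057], TCP at [0.222, -0.557, 0.223] pointing down, gripper open.
Joint ranges: [-2.87, 2.87], [-0.86, 2.18], [0.17, 2.46], [-1.51, 4.65], [0.06, 2.69], [-2.65, 2.65]. Speed limits (rad/s): [2.57, 2.57, 3.01, 3.14, 3.14, 3.14].

## Interface

Orientations are given as a unit quaternion [w, x, y, z].
In Python, from rig import env, capture, get_calibration gives the robot as it stands. The module is installed in compiled form; this text tells all that it offers.
- The arm moves only by the tool drive_tool, never from a script. Its argument "moves" is text: rows parted by semicolons, each of 6 numbers parted by spaces: the shift along the tool's x, y, z as a fraction of full scale, then the turn, a rotation vector about the tool's x, y, z as a fraction of full scale. A call has 1 to 5 rows; each row is the pose to reach, as a shift and turn from the pose commanded when the call began, along the tool's axes at that moment; what a row does not reach only later rows make up. Full scale, the value 1, is 30 cm for a shift and 30 degrees for a turn. A row lasts 1/8 s, in which the tool goes at most 62.5 mm and 10.7 degrees, less where a joint would pass 70% of its speed; a pose out of reach is approached as far as the arm can. A call with a number of a shift or a turn outside -1 to 1 is refused whole. A call with a gripper value outside its range is refused whole. "claw" is the opening in per cent of the stroke, from 0 (shut) to 100 (fully open), set as the call begins (left out, the last holds). The fingers move at their own pace and stop on an object; "grip_force" is the grip in N (left out, the last holds). Time passes only in rows, so rows that repeat a pose let the fingers close. It gives the time, the measured TCP pose, the force, the opening and the grip force at its end, in the units of the state.
- env.get_obs(): the state, without advancing time (a new reading comes with each control period).
- capture(name): name is "scene" or "side" or "wrist"; returns the picture (480x640x3 uint8, blue, green, red); there is no depth.
- get_calibration(name): a dict with "fov_y" (degrees; the focal length in pixels is half the picture's height over the tangent of half this angle, whatever the lens; pixels are square), "cx", "cy" (the principal point, pixels), "k1" (the pictures are not rectified: a ray, as slopes to the right and down, at radius r is drawn at 1 + k1 r^2 times it, then the intrinsics apply), "xyz" and "attitude" of the camera in the world. Camera axes: x right, y up, looking along -z (the intrinsics and any distortion apply to the point x, -y, -z); pixel columns grow to the right and rows downward; lengths in m; the calibration is good to about 2 mm. A picture is of the moment at which its call begins: read the wrist's pose just before it. get_calibration takes no time and is no camera call; for the wrist camera it gives the pose at the moment of the call.
- env.hand_in(): hands the job in; it is judged then, once.
The state is a dict: "t": time; "qpos": joint angles; "dq": joint speeds; "joint_torque": joint torques, N m; "tool_pos": TCP position; "ee_rot": TCP orientation; "contact_force": force on the tool from outside, world axes, zero at the start; "torque": the same for the moment, N m; "width": finger opening in m; "finger_force": force on a finger pad.
Only numpy, scipy, OpenCV 4.12 (cv2) and the standard library are available. Lean on these libraries where they do the work, as an engineer would, in place of code of your own. Each camera call takes 0.05 s, during which the arm holds its last target. There are 200 camera calls.

## Working session

There is one attempt and no reset: what is moved stays moved. The work goes in short steps, Python scripts to look and compute and a tool call to move; the robot and the scene stay as the last step left them, time stands still between calls to the robot, and variables do not carry over. Pictures are saved under pics/ and viewed, at most 10 in all, crops included, and the job is handed in when it is done.

Besides the shell and the picture viewer there is one more tool, called after "Request:" by a JSON object that holds its "api" and its "payload". drive_tool: Moves the arm, as the interface text tells. Shift numbers are shares of 30 cm and turn numbers shares of 30 degrees, none past 1 either way. Its arguments: {"type":"object","properties":{"moves":{"type":"string"},"claw":{"type":"number"},"grip_force":{"type":"number"}},"required":["moves"]}

```bash
mkdir -p pics
python3 - <<'E'
from rig import env,capture,get_calibration
import cv2
for n in("scene","side"):
    cv2.imwrite(f"pics/{n}0.png",capture(n)); print(n,get_calibration(n))
print(env.get_obs())
E
```

```text
scene {'fov_y': 44.87351642236802, 'cx': 318.05524373235795, 'cy': 238.79813424633383, 'k1': -0.03165963920163999, 'xyz': array([ 1.36694682, -0.07655623,  0.98920666]), 'attitude': array([0.70857889, 0.30100789, 0.24594356, 0.58891593])}
side {'fov_y': 54.218556209861646, 'cx': 317.6088990887879, 'cy': 242.79333333621062, 'k1': -0.0703503772941257, 'xyz': array([-0.00353824,  0.65296138,  0.67426593]), 'attitude': array([-0.31801682, -0.17675718,  0.43060096,  0.82595703])}
{'t': 0.1, 'qpos': array([-1.24869978e+00,  9.18028371e-02,  1.23177726e+00, -2.35377616e-05,
        1.81976775e+00, -5.66982716e-02]), 'dq': array([-0.00010432, -0.00040375, -0.00349335, -0.00261209,  0.0005953 ,
        0.00089782]), 'joint_torque': array([ 2.71721612e-03, -4.47858918e+01, -4.07568276e+01,  7.01501942e-02,
        2.84106005e-02, -1.06164457e-04]), 'tool_pos': array([ 0.22179029, -0.5572235 ,  0.22160174]), 'ee_rot': array([-8.68371230e-04,  9.82118027e-01,  1.88264203e-01, -1.27423021e-04]), 'contact_force': array([-0.06110677, -0.58770567, -0.37855472]), 'torque': array([ 0.00241283, -0.01297281,  0.01796041]), 'finger_force': 0.0, 'width': 0.08789113695014182}
```

View pics/scene0.png

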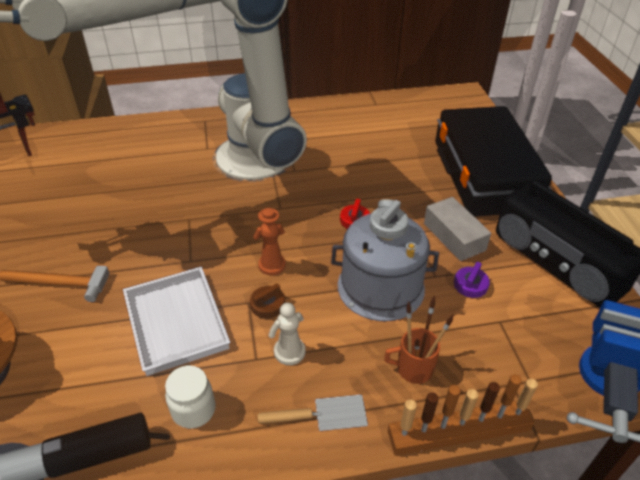

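View pics/side0.png

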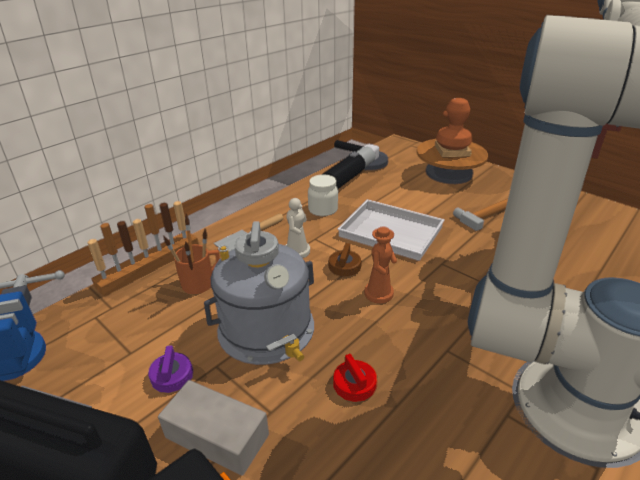

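The steel cap is on the tank at scene (388,215) and side (257,247). The lookalikes are red at scene (353,214), purple at (472,280) and brown at (268,300). I choose the grey steel cap on the tank. The tray is at scene (177,320), figure a at (271,265) and figure b at (290,355).

```bash
cat > h.py <<'E'
import numpy as np, cv2
from rig import env,capture,get_calibration
from scipy.spatial.transform import Rotation as R
def rot(q): return R.from_quat([q[1],q[2],q[3],q[0]])
def rays(c,uv):
    f=240/np.tan(np.radians(c['fov_y']/2)); K=np.array([[f,0,c['cx']],[0,f,c['cy']],[0,0,1.]])
    p=cv2.undistortPoints(np.float64(uv).reshape(-1,1,2),K,np.array([c['k1'],0,0,0.])).reshape(-1,2)
    return rot(c['attitude']).apply(np.c_[p[:,0],-p[:,1],-np.ones(len(p))])
def plane(c,uv,z):
    d=rays(c,uv); o=np.array(c['xyz']); return o+d*((z-o[2])/d[:,2])[:,None]
def tri(ca,ua,cb,ub):
    da,db=rays(ca,[ua])[0],rays(cb,[ub])[0]; A=np.c_[da,-db]
    s=np.linalg.lstsq(A,np.array(cb['xyz'])-ca['xyz'],rcond=None)[0]
    p,q=ca['xyz']+s[0]*da,cb['xyz']+s[1]*db; return (p+q)/2,np.linalg.norm(p-q)
E
python3 - <<'E'
from h import *
np.set_printoptions(precision=3,suppress=True)
s,d=get_calibration("scene"),get_calibration("side")
print("bar top",plane(s,[(389,207)],.234),plane(d,[(256,225)],.234))
print("tray",plane(s,[(124,292),(201,270),(229,350),(147,373)],.022))
print("foot a,b",plane(s,[(271,265),(290,355)],.01),plane(d,[(380,293),(298,250)],.01))
print("handles +y?,-y?", tri(s,(337,255),d,(312,272)),tri(s,(434,262),d,(212,312)))
print("gauge side",plane(d,[(277,277)],.185),"tap",plane(d,[(293,350)],.03))
im=cv2.imread("pics/scene0.png")[190:320,320:450]; jm=cv2.imread("pics/side0.png")[205:365,190:330]
a=cv2.resize(im,(400,400),interpolation=3);b=cv2.resize(jm,(400,457),interpolation=3)[:400]
cv2.imwrite("pics/crop0.png",np.hstack([a,b]))
E
```

```text
bar top [[0.543 0.226 0.234]] [[0.556 0.219 0.234]]
tray [[ 0.48  -0.334  0.022]
 [ 0.444 -0.166  0.022]
 [ 0.673 -0.12   0.022]
 [ 0.698 -0.281  0.022]]
foot a,b [[ 0.446 -0.007  0.01 ]
 [ 0.698 -0.002  0.01 ]] [[0.429 0.003 0.01 ]
 [0.675 0.005 0.01 ]]
handles +y?,-y? (array([0.517, 0.127, 0.093]), np.float64(0.008983130679525001)) (array([0.575, 0.329, 0.09 ]), np.float64(0.0035105632742640654))
gauge side [[0.468 0.255 0.185]] tap [[0.439 0.256 0.03 ]]
```

View pics/crop0.png

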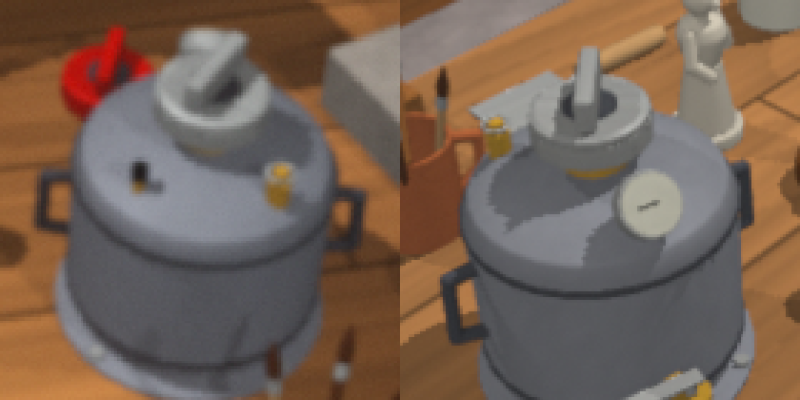

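The crop confirms the choice: the steel cap with its upright bar sits on the neck, and the gauge is at right. Tank yaw is about −17°, so the bar is at about −47°. I'll go above it next.

```bash
cat >> h.py <<'E'
def dyaw(M): x=M.apply([1,0,0]); return np.arctan2(x[1],x[0])
def mv(p,yawdeg,n=1,o=None):
    """rows (call-relative units) from pose o to a tool-down pose, split in n calls"""
    o=o or env.get_obs(); P=np.array(o['tool_pos']); M=rot(o['ee_rot']); y0=np.degrees(dyaw(M))
    dy=(yawdeg-y0+180)%360-180; T0=P
    for i in range(1,n+1):
        T=P+(np.array(p)-P)*i/n; T1=R.from_euler('z',y0+dy*i/n,degrees=True)*R.from_euler('x',180,degrees=True)
        print(np.round(np.r_[M.inv().apply(T-T0)/.3,np.degrees((M.inv()*T1).as_rotvec())/30],3)); M,T0=T1,T
E
python3 - <<'E'
from h import *
o=env.get_obs(); mv((.50,.16,.40),133,4,o)
E
```

```text
[ 0.436 -0.47  -0.148 -0.003 -0.001 -0.927]
[ 0.605 -0.212 -0.149 -0.     0.    -0.927]
[ 0.634  0.095 -0.149  0.     0.    -0.927]
[ 0.516  0.38  -0.149  0.     0.    -0.927]
```

Request:
{"api": "drive_tool", "payload": {"moves": "0.44 -0.47 -0.4 0 0 -0.93; 0.44 -0.47 -0.4 0 0 -0.93; 0.44 -0.47 -0.4 0 0 -0.93; 0.44 -0.47 -0.4 0 0 -0.93"}}

```text
t: 0.6
tool_pos: [0.293, -0.3757, 0.3446]
ee_rot: [0.001, 0.907, 0.421, 0.0]
contact_force: [0.4, -0.2, -0.3]
width: 0.088
finger_force: 0.0
```

Request:
{"api": "drive_tool", "payload": {"moves": "0.6 -0.21 -0.2 0 0 -0.93; 0.6 -0.21 -0.2 0 0 -0.93; 0.6 -0.21 -0.2 0 0 -0.93; 0.6 -0.21 -0.2 0 0 -0.93"}}

```text
t: 1.1
tool_pos: [0.3618, -0.1972, 0.4044]
ee_rot: [0.001, 0.778, 0.628, 0.001]
contact_force: [-0.7, -0.4, 0.0]
width: 0.0876
finger_force: 0.0
```

Request:
{"api": "drive_tool", "payload": {"moves": "0.63 0.1 0 0 0 -0.93; 0.63 0.1 0 0 0 -0.93; 0.63 0.1 0 0 0 -0.93; 0.63 0.1 0 0 0 -0.93"}}

```text
t: 1.6
tool_pos: [0.4322, -0.0193, 0.4011]
ee_rot: [-0.001, 0.604, 0.797, -0.001]
contact_force: [0.7, -1.2, 0.2]
width: 0.0878
finger_force: 0.0
```

Request:
{"api": "drive_tool", "payload": {"moves": "0.52 0.38 0 0 0 -0.93; 0.52 0.38 0 0 0 -0.93; 0.52 0.38 0 0 0 -0.93; 0.52 0.38 0 0 0 -0.93; 0.52 0.38 0 0 0 -0.93"}}

```text
t: 2.22
tool_pos: [0.5002, 0.1574, 0.402]
ee_rot: [-0.0, 0.398, 0.917, -0.001]
contact_force: [-0.1, -0.0, 0.5]
width: 0.0878
finger_force: 0.0
```

Run:
```python
from h import *
o=env.get_obs(); c=get_calibration("wrist"); im=capture("wrist"); cv2.imwrite("pics/w1.png",im)
import pickle; pickle.dump(c,open("w1.pkl","wb")); print(c,o['tool_pos'],np.degrees(dyaw(rot(o['ee_rot']))),o['qpos'])
```

```text
{'fov_y': 62.66594485246691, 'cx': 317.6625092825176, 'cy': 238.95323587172615, 'k1': 0.015271222239068613, 'xyz': array([0.44734149, 0.2140975 , 0.56431695]), 'attitude': array([ 0.92073642, -0.13177092, -0.05067086,  0.36374899])} [0.50020266 0.15743791 0.40198697] 133.11733148857087 [ 2.40556599e-01  5.58824863e-03  9.91890909e-01 -9.04975649e-04
  2.14564220e+00 -5.12474334e-01]
```

View pics/w1.png

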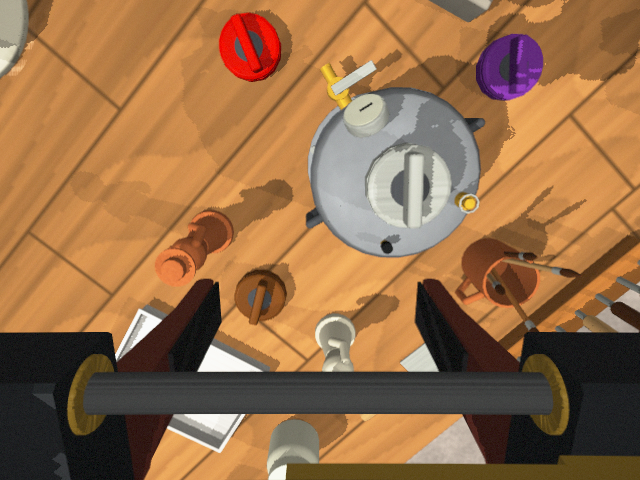

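The wrist view shows the cap disc centred near (408,186), with its bar from (415,154) to (415,227). The gauge is at (366,113) and the handles are at (478,124) and (312,218). The figures and the tray are below left.

Run:
```python
from h import *
import pickle; c=pickle.load(open("w1.pkl","rb")); np.set_printoptions(precision=4,suppress=True)
im=cv2.imread("pics/w1.png"); g=cv2.cvtColor(im,cv2.COLOR_BGR2GRAY); hsv=cv2.cvtColor(im,cv2.COLOR_BGR2HSV)
b=plane(c,[(415,154),(415,227),(415,190)],.234); print(b); v=b[0]-b[1]; print("bar yaw",np.degrees(np.arctan2(v[1],v[0])),np.linalg.norm(v))
print("disc",plane(c,[(408,185)],.21),"gauge",plane(c,[(366,108)],.2),"tap",plane(c,[(330,72)],.04))
h=plane(c,[(478,124),(312,218)],.095); v=h[0]-h[1]; print("handles",h,h.mean(0),np.degrees(np.arctan2(v[1],v[0]))-90)
m=((hsv[...,1]<90)&(g>60)&(g<230)).astype(np.uint8); m[280:]=0
m=cv2.morphologyEx(m,cv2.MORPH_OPEN,np.ones((7,7))); n,l,st,ce=cv2.connectedComponentsWithStats(m)
k=l[230,350]; print(st[k])
cs,_=cv2.findContours((l==k).astype(np.uint8),0,2); print("tank ell",cv2.minEnclosingCircle(cs[0]),cv2.fitEllipse(cv2.convexHull(cs[0])))
e=cv2.fitEllipse(cv2.convexHull(cs[0])); print(plane(c,[e[0]],.15))
z=im[130:250,350:470]; cv2.imwrite("pics/w1c.png",cv2.resize(z,(480,480),interpolation=2))
```

```text
[[0.5211 0.2508 0.234 ]
 [0.5664 0.2086 0.234 ]
 [0.5429 0.2306 0.234 ]]
bar yaw 137.0862775281711 0.06189556662800647
disc [[0.5419 0.2305 0.21  ]] gauge [[0.4684 0.2522 0.2   ]] tap [[0.4156 0.2683 0.04  ]]
handles [[0.5799 0.3377 0.095 ]
 [0.5166 0.1282 0.095 ]] [0.5482 0.233  0.095 ] -16.816281904525056
[  308    87   172   170 22698]
tank ell ((394.8680725097656, 173.78387451171875), 90.2113265991211) ((392.86761474609375, 170.89923095703125), (169.8627471923828, 175.8680877685547), 62.5492057800293)
[[0.5357 0.2327 0.15  ]]
```

View pics/w1c.png

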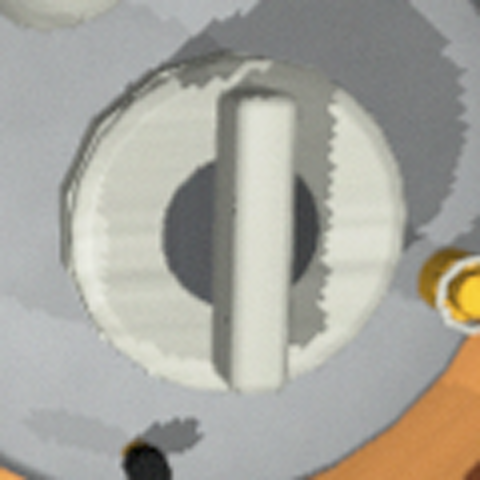

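Run:
```python
from h import *
mv((.543,.231,.30),135.3,1)
```

```text
[ 0.082  0.274  0.342 -0.001  0.001 -0.074]
```

Request:
{"api": "drive_tool", "payload": {"moves": "0.08 0.274 0.1 0 0 -0.074; 0.08 0.274 0.2 0 0 -0.074; 0.08 0.274 0.34 0 0 -0.074; 0.08 0.274 0.34 0 0 -0.074; 0.08 0.274 0.34 0 0 -0.074"}}

```text
t: 2.9
tool_pos: [0.5435, 0.2313, 0.3038]
ee_rot: [0.001, 0.38, 0.925, 0.001]
contact_force: [-0.1, -0.7, 0.9]
width: 0.0877
finger_force: 0.0
```

Run:
```python
from h import *
o=env.get_obs(); c=get_calibration("wrist"); im=capture("wrist"); cv2.imwrite("pics/w2.png",im)
import pickle; pickle.dump(c,open("w2.pkl","wb")); print(o['tool_pos'],np.degrees(dyaw(rot(o['ee_rot']))))
```

```text
[0.54345284 0.23131758 0.30377753] 135.3814146300862
```

View pics/w2.png

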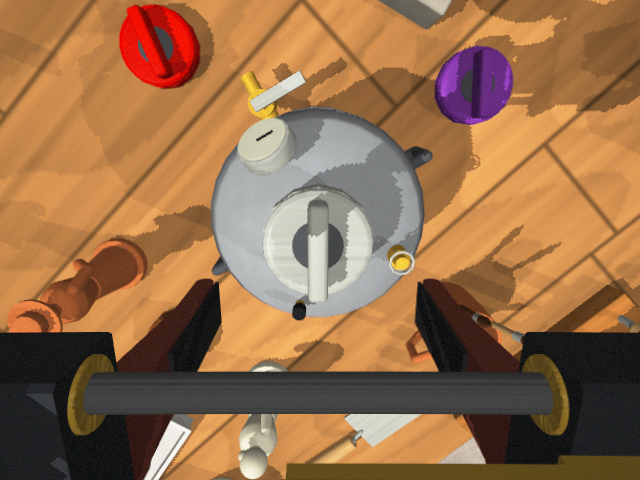

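The bar is upright in the picture at column 318, rows about 201–300, centred between the fingers and aligned with the tool.

Run:
```python
from h import *
import pickle; c=pickle.load(open("w2.pkl","rb")); np.set_printoptions(precision=4,suppress=True)
b=plane(c,[(317.5,201.5),(318,300)],.234);v=b[0]-b[1]; print(b.mean(0),np.degrees(np.arctan2(v[1],v[0])),np.linalg.norm(v),plane(c,[(318,246)],.21))
h=plane(c,[(425,155),(219,267)],.095); v=h[0]-h[1]; print(h.mean(0),np.degrees(np.arctan2(v[1],v[0]))-90,plane(c,[(250,75)],.04))
mv((b.mean(0)[0],b.mean(0)[1],.214),135.3)
```

```text
[0.5427 0.232  0.234 ] 135.63421971784294 0.06413987754631904 [[0.5452 0.2299 0.21  ]]
[0.5475 0.2279 0.095 ] -15.600851023038459 [[0.408  0.2705 0.04  ]]
[ 0.004 -0.003  0.302  0.01   0.005  0.004]
```

Request:
{"api": "drive_tool", "payload": {"moves": "0 0 0.12 0 0 0; 0 0 0.22 0 0 0; 0 0 0.28 0 0 0; 0 0 0.295 0 0 0; 0 0 0.295 0 0 0", "claw": 50}}

```text
t: 3.58
tool_pos: [0.5435, 0.2328, 0.2137]
ee_rot: [0.001, 0.379, 0.926, 0.001]
contact_force: [0.0, 0.2, 0.8]
width: 0.0447
finger_force: 0.0
```

Request:
{"api": "drive_tool", "payload": {"moves": "-0.004 -0.004 0 0 0 0; -0.004 -0.004 0 0 0 0; -0.004 -0.004 0 0 0 0; -0.004 -0.004 0 0 0 0; -0.004 -0.004 0 0 0 0", "claw": 0, "grip_force": 45}}

```text
t: 4.2
tool_pos: [0.5432, 0.2313, 0.2125]
ee_rot: [0.0, 0.378, 0.926, 0.0]
contact_force: [0.6, -0.0, 0.9]
width: 0.0128
finger_force: 45.0
```

Run:
```python
from h import *
o=env.get_obs(); print(o,np.degrees(dyaw(rot(o['ee_rot']))))
```

```text
{'t': 4.2, 'qpos': array([ 3.44780054e-01,  6.24873452e-02,  1.27875635e+00,  8.82569830e-05,
        1.79956722e+00, -4.49836663e-01]), 'dq': array([-5.47214820e-05, -2.08418130e-03,  4.94769145e-04,  1.42996928e-05,
       -9.70531864e-05,  2.13955602e-03]), 'joint_torque': array([-1.44653223e-01, -4.27155125e+01, -3.96911967e+01, -2.90489366e-02,
        3.26640839e-01,  1.45563763e-02]), 'tool_pos': array([0.54324873, 0.2312517 , 0.21245291]), 'ee_rot': array([2.61766259e-04, 3.78411658e-01, 9.25637328e-01, 2.93435171e-04]), 'contact_force': array([ 0.59907216, -0.04403718,  0.90143467]), 'torque': array([ 0.10471451, -0.21982593, -0.02045388]), 'finger_force': 45.00014662742615, 'width': 0.01275986183360265} 135.5293273398244
```

Gripped with low side force. Now I turn to the first stop in slow steps.

Request:
{"api": "drive_tool", "payload": {"moves": "0 0 0 0 0 -0.2; 0 0 0 0 0 -0.4; 0 0 0 0 0 -0.6; 0 0 0 0 0 -0.8; 0 0 0 0 0 -0.8"}}

```text
t: 4.82
tool_pos: [0.5431, 0.231, 0.2124]
ee_rot: [0.0, 0.178, 0.984, -0.0]
contact_force: [-0.3, -1.6, 2.4]
width: 0.0129
finger_force: 45.0
```

Run:
```python
from h import *
o=env.get_obs(); print(o['tool_pos'],o['torque'],o['contact_force'],np.degrees(dyaw(rot(o['ee_rot']))))
```

```text
[0.54308281 0.2309607  0.21243235] [-0.08494567 -0.05980896  0.03936317] [-0.27696559 -1.55599715  2.43570848] 159.4630521542329
```

Request:
{"api": "drive_tool", "payload": {"moves": "0 0 0 0 0 -0.07; 0 0 0 0 0 -0.135; 0 0 0 0 0 -0.135; 0 0 0 0 0 -0.135"}}

```text
t: 5.32
tool_pos: [0.543, 0.2306, 0.2124]
ee_rot: [0.0, 0.143, 0.99, -0.0]
contact_force: [-1.8, -3.5, 4.8]
width: 0.0126
finger_force: 45.0
```

Run:
```python
from h import *
o=env.get_obs(); print(o['tool_pos'],o['torque'],o['contact_force'],np.degrees(dyaw(rot(o['ee_rot']))))
c=get_calibration("wrist"); im=capture("wrist"); cv2.imwrite("pics/w3.png",im)
import pickle; pickle.dump(c,open("w3.pkl","wb"))
```

```text
[0.54304731 0.23063196 0.21241491] [-0.68078443  0.27821969 -0.31724003] [-1.75133193 -3.45317779  4.75114012] 163.51302330358493
```

View pics/w3.png

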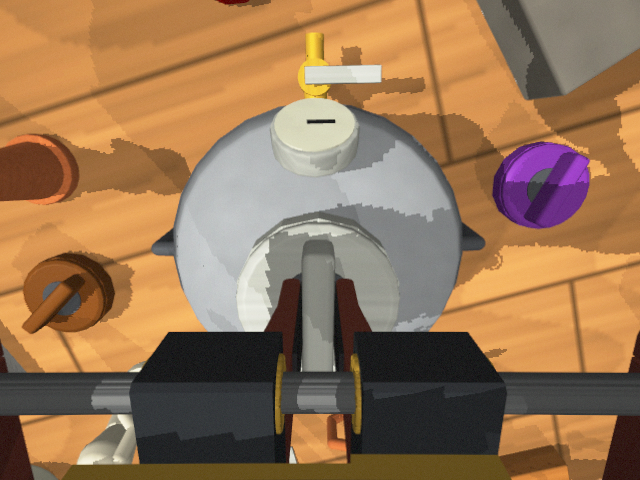

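The bar, gauge and tap line up at column 316, and the torque has risen, so the cap is at the first stop. I'll leave it there for about two seconds with slightly less downward load.

Request:
{"api": "drive_tool", "payload": {"moves": "0 0 -0.002 0 0 0; 0 0 -0.002 0 0 0; 0 0 -0.002 0 0 0; 0 0 -0.002 0 0 0; 0 0 -0.002 0 0 0"}}

```text
t: 6.0
tool_pos: [0.543, 0.2307, 0.2124]
ee_rot: [-0.0, 0.143, 0.99, -0.0]
contact_force: [-1.0, -5.0, 3.1]
width: 0.0127
finger_force: 45.0
```

Request:
{"api": "drive_tool", "payload": {"moves": "0 0 0 0 0 0; 0 0 0 0 0 0; 0 0 0 0 0 0; 0 0 0 0 0 0; 0 0 0 0 0 0"}}

```text
t: 6.62
tool_pos: [0.5431, 0.2307, 0.2124]
ee_rot: [-0.0, 0.143, 0.99, -0.0]
contact_force: [-1.3, -5.0, 2.7]
width: 0.0128
finger_force: 45.0
```

Request:
{"api": "drive_tool", "payload": {"moves": "0 0 0 0 0 0; 0 0 0 0 0 0; 0 0 0 0 0 0; 0 0 0 0 0 0; 0 0 0 0 0 0"}}

```text
t: 7.25
tool_pos: [0.543, 0.2306, 0.2124]
ee_rot: [-0.0, 0.143, 0.99, -0.001]
contact_force: [-1.7, -4.6, 3.5]
width: 0.013
finger_force: 45.0
```

Request:
{"api": "drive_tool", "payload": {"moves": "0 0 0 0 0 0; 0 0 0 0 0 0; 0 0 0 0 0 0; 0 0 0 0 0 0; 0 0 0 0 0 0"}}

```text
t: 7.88
tool_pos: [0.5431, 0.2307, 0.2124]
ee_rot: [-0.0, 0.143, 0.99, -0.0]
contact_force: [-1.9, -4.4, 3.3]
width: 0.0127
finger_force: 45.0
```

Request:
{"api": "drive_tool", "payload": {"moves": "0 0 0.007 0 0 0; 0 0 0.014 0 0 0; 0 0 0.022 0 0 0; 0 0 0.022 0 0 0; 0 0 0.022 0 0 0"}}

```text
t: 8.5
tool_pos: [0.5438, 0.2317, 0.2083]
ee_rot: [0.002, 0.142, 0.99, 0.001]
contact_force: [-1.5, -2.7, 9.5]
width: 0.0128
finger_force: 45.0
```

Run:
```python
from h import *
o=env.get_obs(); print(o['tool_pos'],o['torque'],o['contact_force'],np.degrees(dyaw(rot(o['ee_rot']))))
```

```text
[0.54377164 0.2316863  0.20832005] [-0.54364023  0.10555936  0.02909138] [-1.54275634 -2.70930359  9.48050554] 163.62157196818563
```

Request:
{"api": "drive_tool", "payload": {"moves": "0 0 0.008 0 0 0; 0 0 0.008 0 0 0; 0 0 0.008 0 0 0"}}

```text
t: 8.88
tool_pos: [0.5438, 0.2317, 0.2064]
ee_rot: [0.002, 0.142, 0.99, 0.001]
contact_force: [-2.1, -3.8, 10.5]
width: 0.0127
finger_force: 45.0
```

Request:
{"api": "drive_tool", "payload": {"moves": "0 0 0.002 0 0 -0.15; 0 0 0.002 0 0 -0.32; 0 0 0.002 0 0 -0.5; 0 0 0.002 0 0 -0.67; 0 0 0.002 0 0 -0.67"}}

```text
t: 9.5
tool_pos: [0.5436, 0.2315, 0.206]
ee_rot: [0.002, -0.033, 0.999, 0.001]
contact_force: [-2.3, -4.0, 11.6]
width: 0.0125
finger_force: 45.0
```

Run:
```python
from h import *
o=env.get_obs(); print(o['tool_pos'],o['torque'],o['contact_force'],np.degrees(dyaw(rot(o['ee_rot']))))
```

```text
[0.54357195 0.23149521 0.20595245] [-0.72643467  0.35257684  0.04076341] [-2.2841371  -3.95658296 11.55022829] -176.22301544447097
```

Request:
{"api": "drive_tool", "payload": {"moves": "0 0 0 0 0 -0.18; 0 0 0 0 0 -0.35; 0 0 0 0 0 -0.52; 0 0 0 0 0 -0.67; 0 0 0 0 0 -0.67"}}

```text
t: 10.12
tool_pos: [0.5436, 0.2308, 0.2059]
ee_rot: [0.002, -0.206, 0.978, -0.0]
contact_force: [-1.9, -6.5, 11.3]
width: 0.0128
finger_force: 45.0
```

Run:
```python
from h import *
o=env.get_obs(); print(o['tool_pos'],o['torque'],o['contact_force'],np.degrees(dyaw(rot(o['ee_rot']))),o['qpos'])
```

```text
[0.54356031 0.23081939 0.20589867] [-1.07678503  0.47377214  0.09915646] [-1.89759602 -6.535077   11.29483257] -156.17138924779832 [ 3.44419820e-01  5.93787541e-02  1.29357166e+00 -7.90282402e-04
  1.78515015e+00 -1.64243193e+00]
```

Request:
{"api": "drive_tool", "payload": {"moves": "0 0 -0.02 0 0 0; 0 0 -0.04 0 0 0; 0 0 -0.06 0 0 0; 0 0 -0.06 0 0 0"}}

```text
t: 10.62
tool_pos: [0.5431, 0.2319, 0.2206]
ee_rot: [-0.0, -0.206, 0.978, 0.001]
contact_force: [0.5, -0.6, -1.8]
width: 0.0131
finger_force: 45.0
```

The cap is free: the force is only its weight. I'll lift it and carry it to the tray.

Request:
{"api": "drive_tool", "payload": {"moves": "0 0 -0.1 0 0 0; 0 0 -0.23 0 0 0; 0 0 -0.34 0 0 0; 0 0 -0.34 0 0 0"}}

```text
t: 11.12
tool_pos: [0.5436, 0.2321, 0.3255]
ee_rot: [0.002, -0.207, 0.978, 0.001]
contact_force: [-0.1, 0.5, -1.7]
width: 0.0127
finger_force: 45.0
```

Run:
```python
from h import *
o=env.get_obs(); print(o['tool_pos'],o['contact_force'])
mv((.57,-.225,.32),-185,2)
```

```text
[0.54363217 0.23214784 0.32548914] [-0.07452972  0.54808537 -1.65603832]
[ 0.268 -0.715  0.007  0.003  0.01   0.481]
[ 0.081 -0.759  0.009 -0.    -0.     0.481]
```

Request:
{"api": "drive_tool", "payload": {"moves": "0.05 -0.14 0 0 0 0.1; 0.11 -0.29 0 0 0 0.2; 0.165 -0.44 0 0 0 0.3; 0.22 -0.58 0 0 0 0.4; 0.268 -0.715 0 0 0 0.48"}}

```text
t: 11.75
tool_pos: [0.5558, 0.0014, 0.3201]
ee_rot: [-0.002, -0.081, 0.997, 0.001]
contact_force: [0.3, 1.1, -1.3]
width: 0.0128
finger_force: 45.0
```

Request:
{"api": "drive_tool", "payload": {"moves": "0.016 -0.16 0 0 0 0.1; 0.033 -0.32 0 0 0 0.2; 0.05 -0.48 0 0 0 0.3; 0.065 -0.63 0 0 0 0.4; 0.081 -0.76 0 0 0 0.48"}}

```text
t: 12.38
tool_pos: [0.5692, -0.2278, 0.3197]
ee_rot: [-0.002, 0.044, 0.999, 0.001]
contact_force: [0.9, 0.1, -1.5]
width: 0.0128
finger_force: 45.0
```

Run:
```python
from h import *
o=env.get_obs(); print(o['tool_pos'],np.degrees(dyaw(rot(o['ee_rot']))),o['contact_force'],o['width'])
c=get_calibration("scene"); im=capture("scene"); cv2.imwrite("pics/s2.png",im)
mv((.57,-.225,.045),-185)
```

```text
[ 0.56916903 -0.2277528   0.31971404] 174.90473022307975 [ 0.90245287  0.14074287 -1.47227146] 0.012790757078085253
[-0.007  0.025  0.912 -0.001 -0.009 -0.015]
```

View pics/s2.png

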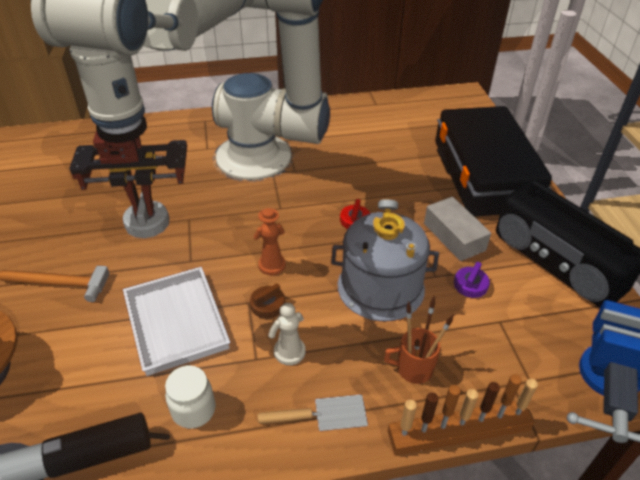

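The cap hangs from the gripper at (147,218), the neck is open, and the figures and the tray are where they were. I'll lower it now.

Request:
{"api": "drive_tool", "payload": {"moves": "0 0.015 0.2 0 0 0; 0 0.015 0.4 0 0 0; 0 0.015 0.6 0 0 0; 0 0.015 0.78 0 0 0; 0 0.015 0.88 0 0 0"}}

```text
t: 13.05
tool_pos: [0.5667, -0.2199, 0.0519]
ee_rot: [-0.004, 0.044, 0.999, 0.002]
contact_force: [-0.8, 0.3, -1.9]
width: 0.0128
finger_force: 45.0
```

Request:
{"api": "drive_tool", "payload": {"moves": "0 0 0.02 0 0 0; 0 0 0.03 0 0 0; 0 0 0.04 0 0 0; 0 0 0.04 0 0 0"}}

```text
t: 13.55
tool_pos: [0.5701, -0.2223, 0.0484]
ee_rot: [0.001, 0.044, 0.999, -0.0]
contact_force: [0.3, -0.2, -2.4]
width: 0.0128
finger_force: 45.0
```

Request:
{"api": "drive_tool", "payload": {"moves": "0 0 0.01 0 0 0; 0 0 0.02 0 0 0; 0 0 0.028 0 0 0; 0 0 0.028 0 0 0"}}

```text
t: 14.05
tool_pos: [0.5693, -0.2219, 0.0383]
ee_rot: [-0.0, 0.044, 0.999, 0.0]
contact_force: [0.2, 0.3, -1.5]
width: 0.0128
finger_force: 45.0
```

Request:
{"api": "drive_tool", "payload": {"moves": "0 0 0.004 0 0 0; 0 0 0.008 0 0 0; 0 0 0.01 0 0 0; 0 0 0.01 0 0 0"}}

```text
t: 14.55
tool_pos: [0.5696, -0.2221, 0.0363]
ee_rot: [0.0, 0.044, 0.999, -0.0]
contact_force: [-1.3, 0.6, 1.8]
width: 0.0128
finger_force: 45.0
```

Contact with the tray floor. Now I release and retreat.

Request:
{"api": "drive_tool", "payload": {"moves": "0 0 0 0 0 0; 0 0 0 0 0 0; 0 0 0 0 0 0; 0 0 0 0 0 0", "claw": 45}}

```text
t: 15.05
tool_pos: [0.5695, -0.222, 0.0357]
ee_rot: [-0.0, 0.044, 0.999, 0.0]
contact_force: [-0.0, 0.8, -0.5]
width: 0.0392
finger_force: 0.0
```

Request:
{"api": "drive_tool", "payload": {"moves": "0 0 -0.1 0 0 0; 0 0 -0.3 0 0 0; 0 0 -0.5 0 0 0; 0 0 -0.7 0 0 0; 0 0 -0.7 0 0 0"}}

```text
t: 15.68
tool_pos: [0.5711, -0.2228, 0.2532]
ee_rot: [0.006, 0.044, 0.999, -0.002]
contact_force: [1.1, 0.2, -0.8]
width: 0.0397
finger_force: 0.0
```

Run:
```python
from h import *
a=capture("scene")[180:400,60:320]; b=capture("wrist")
cv2.imwrite("pics/s3.png",np.hstack([cv2.resize(a,(400,338)),cv2.resize(b,(400,338))]))
```

```text
(no output)
```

View pics/s3.png

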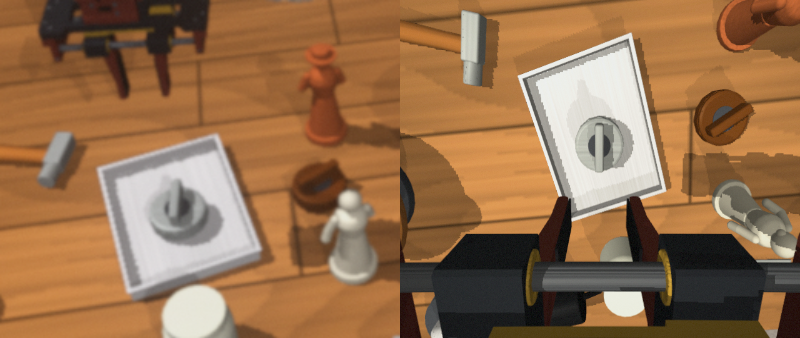

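The cap stands upright near the middle of the tray (left panel (177,208), right panel (599,145)). The gripper is clear and the figures are untouched.

```bash
python3 -c "
from rig import env
print(env.hand_in())"
```

```text
the job is handed in; nothing more can be done
None
```

The cap came off the safe way (vented about two seconds at the first stop), now stands bar up near the middle of the tray with the gripper clear and both figures unmoved; I handed the job in at about 16 s, and no verdict was shown.

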